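# Return the collection to its matching stands

### The arm

A 7-joint arm with a two-finger parallel gripper is mounted at the origin on the work surface. World frame = base frame: x ahead of the robot, y to its left, z up, the work surface at z = 0. Lengths are in m, angles in rad, forces in N, time in s.
With the tool pointing down it reaches from about 0.35 to 0.9 m from the base axis. Payload 8.1 kg.
Tool frame: the origin (TCP) lies on the centre line of the jaws, within the pads' length; the fingertips stand 19 mm ahead of it and the grasp point (between the pads) is the TCP; z points along the fingers, y is the direction in which the jaws open and shut (so a half turn about z gives the same grasp; the last joint's range is limited). The gripper opens to 92 mm and grips with 3 to 60 N. Pads are 19 mm wide; open, the fingers measure 130 mm over their backs; the gripper's body (75 mm by 190 mm) begins 47 mm behind the grasp point.
Start: joints at [-1.233, 0.434, 0.025, 1.573, -0.012, 1.134, -0.075], TCP at [0.267, 0.565, 0.246] pointing down, gripper open.
Joint ranges: [-2.62, 2.62], [-0.44, 2.09], [-1.27, 1.32], [0.08, 2.57], [-1.32, 4.46], [0.12, 2], [-2.74, 2.74]. Speed limits (rad/s): [2.22, 2.22, 3.01, 3.01, 3.14, 3.14, 3.14].

### API

Orientations are given as a rotation vector (axis times angle).
In Python, from cell import monitor, imaging, workorder, outline_of gives the robot as it stands.
- The arm moves only by the tool move_arm, never from a script. Its argument "series" is a list of rows, each a list of 6 numbers: the shift along the world's x, y, z in cm, then the turn, a rotation vector about the world's x, y, z in degrees. A call has 1 to 8 rows; each row shifts and turns the commanded pose from where the row before left it; what a row does not reach is not made up. A row lasts 1/10 s, in which the tool goes at most 50 mm and 8.59 degrees, less where a joint would pass 70% of its speed; a pose out of reach is approached as far as the arm can. A call with a gripper value outside its range is refused whole. "grip" is the opening, from 0 (shut) to 1 (fully open), set as the call begins (left out, the last holds). The fingers move at their own pace and stop on an object; "force" is the grip in N (left out, the last holds). Time passes only in rows, so rows that do not move let the fingers close. It gives the time, the measured TCP pose, the force and the opening at its end, in the units of the state.
- monitor.observe(): the state, without advancing time (a new reading comes with each control period).
- imaging.get_image(name): name is "scene" or "side" or "wrist"; returns a dict with "color" (420x560x3 uint8, red, green, blue), "fx", "fy", "cx", "cy" (pixels), "rvec" (rotation vector, rad) and "tvec" (3), from world to camera coordinates, as OpenCV has them; the wrist camera has in their place "mount" (4x4, takes a point from camera to tool coordinates, whose origin is the TCP and whose axes are the flange's). Camera axes: x right, y down, z forward; pixel columns grow to the right and rows downward; lengths in m; the calibration is good to about 2 mm. A picture is of the moment at which its call begins: read the wrist's pose just before it. There is no depth.
- workorder.sign_off(): hands the job in, once; it reports no verdict.
Trained networks look in the newest picture that a camera, given by its name, has taken for a name from the list of things; names that differ only in an ending like _2 or _b are one class to them, and where a whole thing is asked for, a point or a joint stands for the part that bears it (a point fixed in the world has none). Each returns a list of dicts, best first, with "p" (0 to 1); they miss things now and then, are a little off and sometimes report something else, mostly with a low value. They report only what shows in the picture. A call takes as long as a camera call.
- outline_of(camera, thing): "mask" (420x560 bool, what is visible of it) and "rect" ([left, top, width, height] in pixels, round what is visible of it).
The state is a dict: "clock": time; "joints": joint angles; "dq": joint speeds; "joint_efforts": joint torques, N m; "position": TCP position; "ee_rot": TCP orientation; "force": force on the tool from outside, world axes, zero at the start; "ft_torque": the same for the moment, N m; "width": opening from 0.0 (shut) to 1.0 (fully open).
Only numpy, scipy, OpenCV 4.12 (cv2) and the standard library are available. Lean on these libraries where they do the work, as an engineer would, in place of code of your own. Each camera call takes 0.05 s, during which the arm holds its last target. There are 200 camera calls.

### The job

The glass shelf has been dusted; now put the four pieces back, each upright in the middle of the stand that matches it: the strawberry porcelain thimble on the strawberry-painted porcelain stand, the carved birch thimble on the slice of birch branch, the teal enamel patch box on the teal velvet riser with its long side squared up along the riser's long side (either way round), and the steel magnet dish on the grey felt pad. Set every piece down gently, never dropping it or tipping it over, and leave the reel of violet thread and the black loupe where they stand.

Things in the scene. Friction and masses are not known exactly. Their poses are not given: they have to be found in the camera images.
- porcelain_thimble: Loose white porcelain thimble standing mouth down, red strawberries with green leaves painted on side and crown, thin gold line at the foot. 28 mm high; straight round side 23 mm in diameter up to 12 mm, then narrowing to a rounded crown. About 18 g. Origin: centre of its underside; z up.
- birch_thimble: Loose pale birch-wood thimble standing mouth down, with dark carved rings, zigzag notches and a star cut in its flat crown. 26 mm high; straight round side 22.4 mm in diameter up to 12 mm, then narrowing to 16 mm. About 12 g. Origin: centre of its underside; z up.
- patch_box: Loose closed enamel patch box in teal with brass rims, a cream panel and a blue flower on the lid. Rectangular, 46 mm along its x, 32 mm along its y, 23 mm high. About 65 g; the lid stays shut. Origin: centre of its underside; z up.
- steel_dish: Loose round grey steel magnet dish, open on top and empty, with a rubber foot. Outside diameter 50 mm (42 mm at the foot, straight from 6 mm up), 20 mm high, wall 2.5 mm. About 110 g; its magnet plays no part here. Origin: centre of its underside; z up.
- strawberry_stand: Fixed round white porcelain display stand with seven red strawberries painted round the edge of its flat top and a gold rim. 64 mm in diameter, top 20 mm above the table. Origin: centre of its underside; z up.
- birch_slice: Fixed round slice of birch branch: pale flat top with growth rings, white bark round the side. 62 mm in diameter, top 16 mm above the table. Origin: centre of its underside; z up.
- teal_riser: Fixed low rectangular white lacquered riser whose flat top is lined with teal velvet. 80 mm along its x, 60 mm along its y, top 14 mm above the table. Origin: centre of its underside; z up.
- grey_pad: Fixed round dark grey felt pad, flat, 78 mm in diameter, 6 mm thick. Origin: centre of its underside; z up.
- thread_spool: Bystander: loose reel of violet thread with white flanges, standing upright; 31 mm in diameter, 40 mm high. Origin: centre of its underside; z up.
- loupe: Bystander: loose black eye loupe standing on its wide end, pale lens on top; 33 mm in diameter, 28 mm high. Origin: centre of its underside; z up.

How it is judged:
By the outcome, as a careful person would: the job done as asked, in the order asked, and still so for the second after the job is handed in, with the robot touching nothing.
It also fails if it takes over 104 s, if anything falls off the work surface, if the arm or the gripper's body presses on something with over 40 N, if the wrist force passes 120 N, or if a joint passes its speed limit or range.

## Working session

There is one attempt and no reset: what is moved stays moved. The work goes in short steps, Python scripts to look and compute and a tool call to move; the robot and the scene stay as the last step left them, time stands still between calls to the robot, and variables do not carry over. Pictures are saved under pics/ and viewed, about 12 in all and at most 16, crops included, and the job is handed in when it is done.

Besides the shell and the picture viewer there is one more tool, called as name([rows], argument=value, ...), one row to a line, values as JSON. move_arm: Moves the arm, as the interface text tells. Its arguments: {"type":"object","properties":{"series":{"type":"array"},"grip":{"type":"number"},"force":{"type":"number"}},"required":["series"]}

```bash
mkdir -p pics; ls; python3 - <<'E'
from cell import monitor, imaging
import cv2
s=monitor.observe(); print({k:s[k] for k in('clock','position','ee_rot','width')})
for n in('scene','side','wrist'):
    i=imaging.get_image(n); cv2.imwrite(f'pics/{n}0.png',i['color'][:,:,::-1])
    print(n,{k:v for k,v in i.items() if k!='color'})
E
```

```text
pics
{'clock': 0.0, 'position': array([0.26652564, 0.56479759, 0.24496235]), 'ee_rot': array([-6.86976441e-01, -3.06536039e+00,  2.39694305e-03]), 'width': 1.0004650269678368}
scene {'fx': 408.38145917724927, 'fy': 408.38145917724927, 'cx': 274.555671204862, 'cy': 212.28731824641775, 'rvec': array([ 1.43870461,  2.28368056, -0.76475579]), 'tvec': array([ 0.2389835 , -0.3474465 ,  1.17276644])}
side {'fx': 410.45913169658945, 'fy': 410.45913169658945, 'cx': 278.40268684455276, 'cy': 198.87327824545298, 'rvec': array([ 2.42678728, -0.28014667,  0.1173289 ]), 'tvec': array([-0.53194044,  0.11251032,  0.73984546])}
wrist {'fx': 332.2681704715579, 'fy': 332.2681704715579, 'cx': 278.88650046764394, 'cy': 204.86062836785828, 'mount': array([[-3.19396292e-04, -9.64143624e-01, -2.65380804e-01,
         7.23422662e-02],
       [ 9.99998493e-01, -7.60804918e-04,  1.56051001e-03,
        -2.80684110e-04],
       [-1.70645879e-03, -2.65379906e-01,  9.64142414e-01,
        -1.39444528e-01],
       [ 0.00000000e+00,  0.00000000e+00,  0.00000000e+00,
         1.00000000e+00]])}
```

View pics/scene0.png

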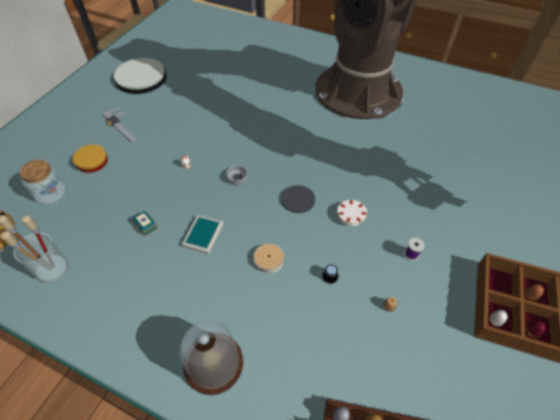

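View pics/side0.png

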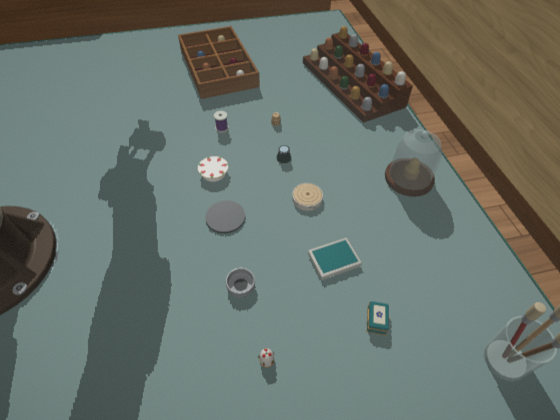

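The scene view shows the porcelain thimble at (185,161), dish (237,176), box (144,222), riser (203,234), birch slice (268,258), pad (298,199), strawberry stand (352,212), loupe (331,273), spool (414,248) and birch thimble (391,303). The side view agrees.

```bash
cat > h.py <<'E'
import numpy as np, cv2
from scipy.optimize import least_squares
from scipy.spatial.transform import Rotation as R
from cell import monitor, imaging, workorder, outline_of
def cyl(prof):
    a=np.linspace(0,2*np.pi,48,endpoint=False)
    return np.vstack([np.c_[r*np.cos(a),r*np.sin(a),0*a+z] for r,z in prof])/1000
def box(x,y,h): return np.array([[i*x/2,j*y/2,k] for i in(-1,1) for j in(-1,1) for k in(0,h)])/1000
M=dict(porcelain_thimble=cyl([(11.5,0),(11.5,12),(9.5,22),(6,27),(2,28)]),birch_thimble=cyl([(11.2,0),(11.2,12),(8,26)]),
 patch_box=box(46,32,23),steel_dish=cyl([(21,0),(25,6),(25,20)]),strawberry_stand=cyl([(32,0),(32,20)]),birch_slice=cyl([(31,0),(31,16)]),
 teal_riser=box(80,60,14),grey_pad=cyl([(39,0),(39,6)]),thread_spool=cyl([(15.5,0),(15.5,40)]),loupe=cyl([(16.5,0),(13,28)]))
def view(n):
    s=monitor.observe(); i=imaging.get_image(n)
    K=np.array([[i['fx'],0,i['cx']],[0,i['fy'],i['cy']],[0,0,1]])
    if n=='wrist':
        T=np.eye(4);T[:3,:3]=R.from_rotvec(s['ee_rot']).as_matrix();T[:3,3]=s['position']
        E=np.linalg.inv(T@i['mount'])
    else:
        E=np.eye(4);E[:3,:3]=R.from_rotvec(i['rvec']).as_matrix();E[:3,3]=i['tvec']
    return K,E,i['color']
def proj(K,E,P):
    q=(P@E[:3,:3].T+E[:3,3])@K.T; return q[:,:2]/q[:,2:]
def mom(m):
    f=m['m00']; return np.array([m['m10']/f,m['m01']/f]),np.array([m['mu20'],m['mu02'],m['mu11']])/f
def locate(thing,cams,z0=0.):
    """cams: {name:(K,E)} of freshly taken pictures -> per cam and joint fit x,y,yaw"""
    obs={}
    for c,(K,E) in cams.items():
        o=outline_of(c,thing)
        if not o or o[0]['p']<.3: continue
        m=o[0]['mask'].astype(np.uint8)
        obs[c]=(K,E,*mom(cv2.moments(m,True)),o[0]['p'],int(m.sum()))
    rect=thing in('patch_box','teal_riser')
    def res(v,cs):
        r=[]
        yaw=v[2] if rect else 0
        P=M[thing]@R.from_euler('z',yaw).as_matrix().T+[v[0],v[1],z0]
        for c in cs:
            K,E,ce,mu,_,_=obs[c]
            h=cv2.convexHull(proj(K,E,P).astype(np.float32))
            c2,mu2=mom(cv2.moments(h)); r+=list(c2-ce)
            if rect: r+=list((mu2-mu)/np.sqrt(mu[0]+mu[1]))
        return np.array(r)
    def fit(cs):
        K,E,ce=obs[cs[0]][:3]
        d=E[:3,:3].T@np.linalg.solve(K,[*ce,1]); o=-E[:3,:3].T@E[:3,3]; p=o+d*(.01+z0-o[2])/d[2]
        return min((least_squares(res,[p[0],p[1],y],args=(cs,),diff_step=1e-4,x_scale=[.01,.01,.1]) for y in((.3,1.1,1.9,2.7) if rect else (0,))),key=lambda s:s.cost)
    out={}
    for cs in [[c] for c in obs]+([list(obs)] if len(obs)>1 else []):
        s=fit(cs); out['+'.join(cs)]=(np.round(s.x[:2]*1000,1).tolist(),round(float(np.degrees(s.x[2])%180),1) if rect else '',round(s.cost,2))
    return out,{c:(round(o[4],2),o[5]) for c,o in obs.items()}
E
python3 - <<'E'
from h import *
cams={c:view(c)[:2] for c in('scene','side')}
for t in M: print(t,*locate(t,cams))
print(R.from_rotvec(monitor.observe()['ee_rot']).as_matrix().round(3))
E
```

```text
porcelain_thimble {'side': ([459.4, -285.2], '', np.float64(0.0))} {'side': (0.72, 233)}
birch_thimble {'scene': ([602.4, 265.4], '', np.float64(0.0)), 'side': ([603.0, 266.8], '', np.float64(0.0)), 'scene+side': ([602.5, 265.7], '', np.float64(0.06))} {'scene': (0.49, 165), 'side': (0.58, 110)}
patch_box {'scene': ([649.4, -265.5], 65.0, np.float64(0.03)), 'side': ([648.5, -265.0], 58.1, np.float64(0.16)), 'scene+side': ([648.8, -265.1], 62.1, np.float64(0.38))} {'scene': (0.87, 391), 'side': (0.91, 673)}
steel_dish {'scene': ([442.4, -151.3], '', np.float64(0.0)), 'side': ([443.7, -151.4], '', np.float64(0.0)), 'scene+side': ([443.4, -151.3], '', np.float64(0.08))} {'scene': (0.65, 355), 'side': (0.94, 676)}
strawberry_stand {'scene': ([426.9, 128.2], '', np.float64(0.0)), 'side': ([433.6, 133.6], '', np.float64(0.0)), 'scene+side': ([431.2, 130.2], '', np.float64(2.73))} {'scene': (0.94, 611), 'side': (0.7, 576)}
birch_slice {'scene': ([609.8, 14.6], '', np.float64(0.0)), 'side': ([609.3, 14.2], '', np.float64(0.0)), 'scene+side': ([609.6, 14.5], '', np.float64(0.01))} {'scene': (
[... 223 characters left out ...]
, 'side': (0.79, 1429)}
grey_pad {'scene': ([438.3, 3.4], '', np.float64(0.0)), 'side': ([439.5, 4.1], '', np.float64(0.0)), 'scene+side': ([439.1, 3.8], '', np.float64(0.07))} {'scene': (0.56, 793), 'side': (0.56, 1049)}
thread_spool {'scene': ([469.4, 274.6], '', np.float64(0.0)), 'side': ([472.2, 271.5], '', np.float64(0.0)), 'scene+side': ([470.9, 273.8], '', np.float64(0.62))} {'scene': (0.63, 299), 'side': (0.74, 230)}
loupe {'scene': ([592.2, 141.5], '', np.float64(0.0)), 'side': ([592.0, 140.3], '', np.float64(0.0)), 'scene+side': ([592.1, 141.2], '', np.float64(0.06))} {'scene': (0.73, 253), 'side': (0.7, 167)}
[[-0.904  0.427  0.   ]
 [ 0.427  0.904  0.   ]
 [-0.     0.    -1.   ]]
```

View pics/wrist0.png

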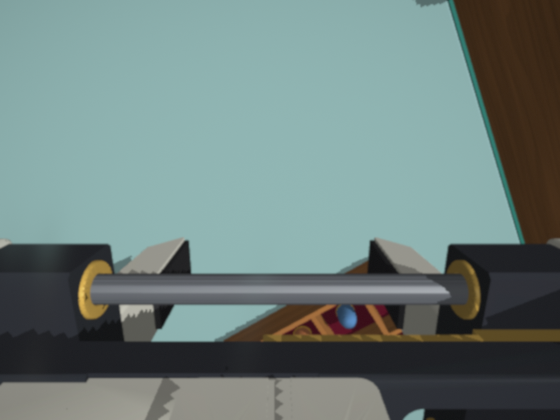

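The side and scene fits agree to about 1–2 mm, except for the strawberry stand, which is about 8 mm apart. I'll refine with the wrist camera on the way. The wrist view shows only table, with the gripper filling everything below row 270.

move_arm([
  [1.5, -4, -0.5, 0, 0, -8],
  [1.5, -4, -0.5, 0, 0, -8],
  [1.5, -4, -0.5, 0, 0, -8],
  [1.5, -4, -0.5, 0, 0, -8],
  [1.5, -4, -0.5, 0, 0, -8],
  [1.5, -4, -0.5, 0, 0, -8],
  [1.5, -4, -0.5, 0, 0, -8],
  [1.5, -4, -0.5, 0, 0, -8],
])

```text
clock: 2.05
position: [0.3871, 0.2437, 0.2058]
ee_rot: [-2.213, -2.23, -0.001]
force: [1.3, -0.7, -0.2]
width: 1.001
```

move_arm([
  [1.5, -4.3, 0, 0, 0, 0],
  [1.5, -4.3, 0, 0, 0, 0],
  [1.2, -4, 0, 0, 0, 0],
  [0, 0, 0, 0, 0, 0],
  [0, 0, 0, 0, 0, 0],
  [0, 0, 0, 0, 0, 0],
])

```text
clock: 2.65
position: [0.4285, 0.1204, 0.2058]
ee_rot: [-2.205, -2.237, -0.0]
force: [-0.7, 0.7, -0.5]
width: 1.001
```

```bash
cat > w.py <<'E'
import sys
from h import *
# usage: w.py pic thing[:z0] ...
K,E,c=view('wrist'); cv2.imwrite('pics/'+sys.argv[1]+'.png',c[:,:,::-1])
for a in sys.argv[2:]:
    t,_,z=a.partition(':'); print(t,*locate(t,{'wrist':(K,E)},float(z or 0)))
s=monitor.observe(); m=R.from_rotvec(s['ee_rot']).as_matrix()
print('t',round(s['clock'],2),(s['position']*1000).round(1),'jaw',np.degrees(np.arctan2(m[1,1],m[0,1])).round(1),'tilt',m[2].round(3),'w',round(s['width'],3),'F',np.round(s['force'],1))
E
python3 w.py w1 strawberry_stand grey_pad
```

```text
strawberry_stand {'wrist': ([432.4, 129.9], '', np.float64(0.0))} {'wrist': (0.94, 3343)}
grey_pad {'wrist': ([438.7, 14.6], '', np.float64(0.0))} {'wrist': (0.88, 1472)}
t 2.8 [428.4 120.5 205.7] jaw 0.9 tilt [ 0. -0. -1.] w 1.0 F [ 0.2 -0.6 -0. ]
```

View pics/w1.png

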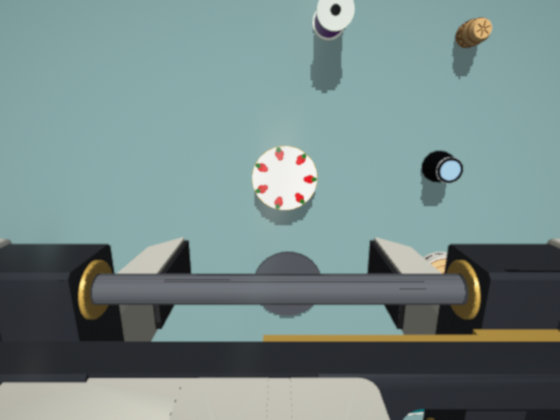

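The stand at pixel (285,178) fits to (432,130), matching the joint estimate; the pad below it is occluded by the gripper. Now to the porcelain thimble.

move_arm([
  [0.3, -4.5, 0, 0, 0, 0],
  [0.3, -4.5, 0, 0, 0, 0],
  [0.3, -4.5, 0, 0, 0, 0],
  [0.3, -4.5, 0, 0, 0, 0],
  [0.3, -4.5, 0, 0, 0, 0],
  [0.3, -4.5, 0, 0, 0, 0],
  [0.3, -4.5, 0, 0, 0, 0],
  [0.3, -4.5, -1, 0, 0, 0],
])

```text
clock: 3.6
position: [0.454, -0.2419, 0.1965]
ee_rot: [2.203, 2.237, 0.002]
force: [1.5, 1.3, 0.4]
width: 0.999
```

move_arm([
  [0.6, -4.5, -1.5, 0, 0, 0],
  [0, -1, -1.5, 0, 0, 0],
  [0, 0, 0, 0, 0, 0],
  [0, 0, 0, 0, 0, 0],
  [0, 0, 0, 0, 0, 0],
])

```text
clock: 4.1
position: [0.4595, -0.2941, 0.1663]
ee_rot: [2.204, 2.238, 0.001]
force: [0.3, -0.2, 0.2]
width: 1.004
```

```bash
python3 w.py w2 porcelain_thimble steel_dish
```

```text
porcelain_thimble {'wrist': ([458.7, -284.3], '', np.float64(0.0))} {'wrist': (0.69, 567)}
steel_dish {'wrist': ([442.3, -155.0], '', np.float64(0.0))} {'wrist': (0.86, 2900)}
t 4.25 [ 459.4 -294.6  166.4] jaw 0.9 tilt [ 0.     0.001 -1.   ] w 1.003 F [ 0.7  0.1 -0.1]
```

View pics/w2.png

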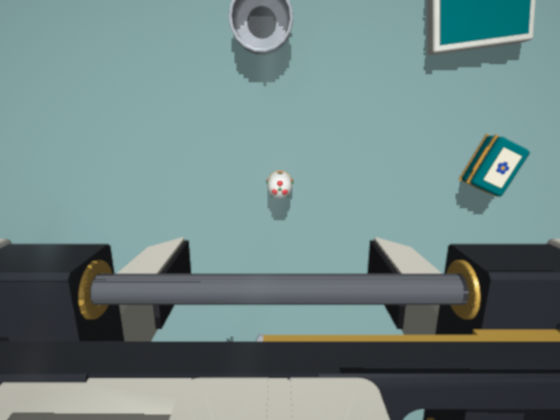

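The thimble stands at pixel (280,184), which fits to (459,-285); wrist and side agree. Descending.

move_arm([
  [-0.05, 0.97, -3, 0, 0, 0],
  [0, 0, -4, 0, 0, 0],
  [0, 0, -4, 0, 0, 0],
  [0, 0, -2, 0, 0, 0],
  [0, 0, -1.4, 0, 0, 0],
  [0, 0, 0, 0, 0, 0],
  [0, 0, 0, 0, 0, 0],
], grip=0.5, force=8)

```text
clock: 4.95
position: [0.4587, -0.2862, 0.0225]
ee_rot: [2.206, 2.235, 0.001]
force: [0.2, 0.2, 0.4]
width: 0.51
```

move_arm([
  [0, 0, 0, 0, 0, 0],
  [0, 0, 0, 0, 0, 0],
  [0, 0, 0, 0, 0, 0],
  [0, 0, 0, 0, 0, 0],
  [0, 0, 0, 0, 0, 0],
  [0, 0, 0, 0, 0, 0],
  [0, 0, 0, 0, 0, 0],
], grip=0)

```text
clock: 5.65
position: [0.4585, -0.2861, 0.0222]
ee_rot: [2.207, 2.235, 0.001]
force: [0.1, 1.6, 6.0]
width: 0.244
```

move_arm([
  [0, 0, 0.5, 0, 0, 0],
  [0, 0, 1.5, 0, 0, 0],
  [0, 0, 3, 0, 0, 0],
  [0, 0, 4, 0, 0, 0],
  [0, 0, 3, 0, 0, 0],
  [0, 0, 0, 0, 0, 0],
  [0, 0, 0, 0, 0, 0],
])

```text
clock: 6.35
position: [0.4584, -0.2859, 0.1422]
ee_rot: [2.206, 2.235, 0.001]
force: [0.6, -0.9, -0.9]
width: 0.246
```

```bash
python3 w.py w3
python3 - <<'E'
from h import *
K,E,c=view('side'); p=proj(K,E,monitor.observe()['position'][None])[0].astype(int)
x,y=p; c=c[max(0,y-60):y+60,max(0,x-60):x+60]; c=cv2.resize(c,None,fx=4,fy=4,interpolation=2)
w=cv2.imread('pics/w3.png')[150:420]; cv2.imwrite('pics/c3.png',np.hstack([cv2.resize(c[:,:,::-1],(270,270)),w[:,:530]]))
E
```

```text
t 6.4 [ 457.9 -285.6  141.3] jaw 0.8 tilt [ 0.001 -0.    -1.   ] w 0.248 F [ 0.9 -0.  -0.5]
```

View pics/c3.png

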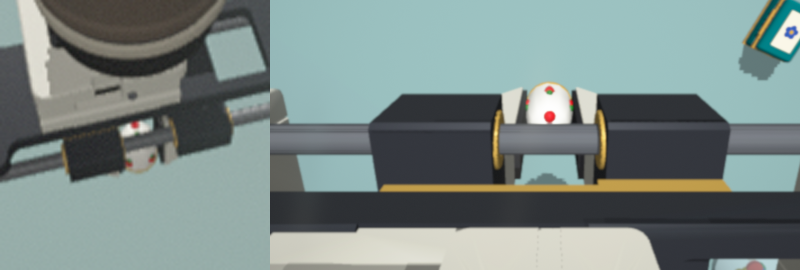

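The thimble is held upright between the pads (wrist crop at 548,105). Now carrying it to the stand.

move_arm([
  [-0.25, 2, 0, 0, 0, 0],
  [-0.25, 4, 0, 0, 0, 0],
  [-0.25, 4.5, 0, 0, 0, 0],
  [-0.25, 4.5, 0, 0, 0, 0],
  [-0.25, 4.5, 0, 0, 0, 0],
  [-0.25, 4.5, 0, 0, 0, 0],
  [-0.25, 4.5, 0, 0, 0, 0],
  [-0.25, 4.5, 0, 0, 0, 0],
])

```text
clock: 7.25
position: [0.437, 0.0455, 0.1408]
ee_rot: [-2.207, -2.235, 0.003]
force: [1.5, 1.1, 0.4]
width: 0.244
```

move_arm([
  [-0.3, 4.5, 0, 0, 0, 0],
  [-0.3, 3, -1, 0, 0, 0],
  [0, 1, -3, 0, 0, 0],
  [0, 0, -3, 0, 0, 0],
  [0, 0, -1.5, 0, 0, 0],
  [0, 0, 0, 0, 0, 0],
  [0, 0, 0, 0, 0, 0],
  [0, 0, 0, 0, 0, 0],
])

```text
clock: 8.05
position: [0.4325, 0.1288, 0.0573]
ee_rot: [2.207, 2.235, 0.001]
force: [-0.7, 0.4, -0.3]
width: 0.243
```

```bash
python3 w.py w4 strawberry_stand porcelain_thimble:0.035
```

```text
strawberry_stand {'wrist': ([432.8, 143.0], '', np.float64(0.0))} {'wrist': (0.92, 4673)}
porcelain_thimble {'wrist': ([431.4, 133.9], '', np.float64(0.0))} {'wrist': (0.93, 1648)}
t 8.2 [432.6 129.1  57.5] jaw 0.7 tilt [ 0.001  0.001 -1.   ] w 0.245 F [-0.3 -0.6 -0.3]
```

move_arm([
  [0, 0, -0.7, 0, 0, 0],
  [0, 0, -0.4, 0, 0, 0],
  [0, 0, -0.2, 0, 0, 0],
  [0, 0, -0.1, 0, 0, 0],
  [0, 0, -0.08, 0, 0, 0],
  [0, 0, 0, 0, 0, 0],
  [0, 0, 0, 0, 0, 0],
  [0, 0, 0, 0, 0, 0],
])

```text
clock: 9.0
position: [0.432, 0.1289, 0.042]
ee_rot: [-2.207, -2.236, 0.0]
force: [-1.2, -0.3, 4.9]
width: 0.246
```

Contact is felt at the expected height (about 5 N up). Releasing, rising and checking.

move_arm([
  [0, 0, 0, 0, 0, 0],
  [0, 0, 0, 0, 0, 0],
  [0, 0, 0, 0, 0, 0],
  [0, 0, 0, 0, 0, 0],
  [0, 0, 0, 0, 0, 0],
], grip=0.5)

```text
clock: 9.5
position: [0.4322, 0.129, 0.0419]
ee_rot: [2.207, 2.236, 0.0]
force: [0.2, -0.1, 0.6]
width: 0.501
```

move_arm([
  [0, 0, 1, 0, 0, 0],
  [0, 0, 3, 0, 0, 0],
  [0, 0, 4, 0, 0, 0],
  [0, -1, 4, 0, 0, 0],
  [0, -1, 3, 0, 0, 0],
  [0, 0, 0, 0, 0, 0],
  [0, 0, 0, 0, 0, 0],
])

```text
clock: 10.2
position: [0.4323, 0.1092, 0.1927]
ee_rot: [-2.207, -2.236, -0.003]
force: [-0.3, 0.6, -0.0]
width: 0.498
```

```bash
python3 w.py w5 strawberry_stand porcelain_thimble:0.02
```

```text
strawberry_stand {'wrist': ([432.8, 130.7], '', np.float64(0.0))} {'wrist': (0.94, 3020)}
porcelain_thimble {'wrist': ([430.7, 131.0], '', np.float64(0.0))} {'wrist': (0.94, 515)}
t 10.35 [431.4 109.1 191.1] jaw 0.8 tilt [-0.001 -0.002 -1.   ] w 0.498 F [-0.2  0.1 -0.1]
```

View pics/w5.png

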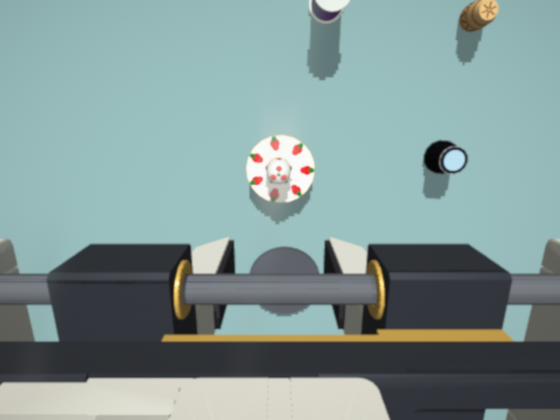

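The porcelain thimble stands upright at pixel (279,172), within about 2 mm of the stand centre (280,168). Next the birch thimble.

move_arm([
  [3, 2.5, 0, 0, 0, 0],
  [3, 2.5, 0, 0, 0, 0],
  [3, 2.5, 0, 0, 0, 0],
  [3, 2.5, 0, 0, 0, 0],
  [3, 2.5, -1, 0, 0, 0],
  [2.1, 2.5, -1.6, 0, 0, 0],
  [0, 0, 0, 0, 0, 0],
  [0, 0, 0, 0, 0, 0],
])

```text
clock: 11.15
position: [0.6024, 0.2589, 0.1634]
ee_rot: [-2.206, -2.236, 0.007]
force: [-0.2, -1.2, -0.4]
width: 0.506
```

```bash
python3 w.py w6 birch_thimble
```

```text
birch_thimble {'wrist': ([602.2, 266.3], '', np.float64(0.0))} {'wrist': (0.94, 576)}
t 11.25 [602.7 257.8 165.3] jaw 0.7 tilt [-0.001 -0.001 -1.   ] w 0.503 F [ 0.6 -1.5 -0.1]
```

move_arm([
  [-0.05, 0.75, -3, 0, 0, 0],
  [0, 0, -4, 0, 0, 0],
  [0, 0, -4, 0, 0, 0],
  [0, 0, -2, 0, 0, 0],
  [0, 0, -1.2, 0, 0, 0],
  [0, 0, 0, 0, 0, 0],
  [0, 0, 0, 0, 0, 0],
])

```text
clock: 11.95
position: [0.6034, 0.2663, 0.0253]
ee_rot: [2.207, 2.235, 0.002]
force: [0.3, -0.5, 1.3]
width: 0.5
```

move_arm([
  [0, 0, 0, 0, 0, 0],
  [0, 0, 0, 0, 0, 0],
  [0, 0, 0, 0, 0, 0],
  [0, 0, 0, 0, 0, 0],
  [0, 0, 0, 0, 0, 0],
  [0, 0, 0, 0, 0, 0],
  [0, 0, 0, 0, 0, 0],
], grip=0)

```text
clock: 12.65
position: [0.603, 0.2667, 0.0245]
ee_rot: [2.207, 2.236, 0.001]
force: [-0.4, -0.2, 5.2]
width: 0.235
```

move_arm([
  [0, 0, 0.5, 0, 0, 0],
  [0, 0, 1.5, 0, 0, 0],
  [0, 0, 3, 0, 0, 0],
  [0, 0, 4, 0, 0, 0],
  [0, 0, 3, 0, 0, 0],
  [0, 0, 0, 0, 0, 0],
  [0, 0, 0, 0, 0, 0],
])

```text
clock: 13.35
position: [0.603, 0.2666, 0.1453]
ee_rot: [2.207, 2.235, 0.003]
force: [-0.3, -0.2, -0.6]
width: 0.235
```

```bash
python3 w.py w7 birch_thimble:0.12
```

```text
birch_thimble {'wrist': ([602.0, 269.7], '', np.float64(0.0))} {'wrist': (0.83, 1429)}
t 13.45 [602.  266.4 143.4] jaw 0.7 tilt [-0.    -0.001 -1.   ] w 0.236 F [ 0.1  1.1 -0.4]
```

move_arm([
  [0.1, -2, 0, 0, 0, 0],
  [0.1, -4, 0, 0, 0, 0],
  [0.1, -4.5, 0, 0, 0, 0],
  [0.1, -4.5, 0, 0, 0, 0],
  [0.1, -4.5, 0, 0, 0, 0],
  [0.1, -4.2, 0, 0, 0, 0],
  [0.1, -1.5, -2, 0, 0, 0],
  [0, 0, -3, 0, 0, 0],
])

```text
clock: 14.25
position: [0.6101, 0.0087, 0.0945]
ee_rot: [2.212, 2.226, 0.0]
force: [0.2, -0.1, -0.0]
width: 0.234
```

move_arm([
  [0, 0, -3, 0, 0, 0],
  [0, 0, -1.1, 0, 0, 0],
  [0, 0, 0, 0, 0, 0],
  [0, 0, 0, 0, 0, 0],
  [0, 0, 0, 0, 0, 0],
])

```text
clock: 14.75
position: [0.6106, 0.0143, 0.0543]
ee_rot: [2.206, 2.235, 0.002]
force: [-0.4, -0.2, 0.3]
width: 0.239
```

move_arm([
  [-0.07, 0, -0.6, 0, 0, 0],
  [0, 0, -0.4, 0, 0, 0],
  [0, 0, -0.2, 0, 0, 0],
  [0, 0, -0.1, 0, 0, 0],
  [0, 0, -0.08, 0, 0, 0],
  [0, 0, 0, 0, 0, 0],
  [0, 0, 0, 0, 0, 0],
  [0, 0, 0, 0, 0, 0],
])

```text
clock: 15.55
position: [0.6089, 0.0146, 0.0398]
ee_rot: [-2.207, -2.235, -0.001]
force: [-3.2, 1.2, 8.6]
width: 0.237
```

move_arm([
  [0, 0, 0, 0, 0, 0],
  [0, 0, 0, 0, 0, 0],
  [0, 0, 0, 0, 0, 0],
  [0, 0, 0, 0, 0, 0],
  [0, 0, 0, 0, 0, 0],
], grip=0.5)

```text
clock: 16.05
position: [0.609, 0.0144, 0.039]
ee_rot: [2.207, 2.236, -0.0]
force: [-1.1, 0.4, -0.6]
width: 0.497
```

move_arm([
  [0, 0, 1, 0, 0, 0],
  [0, 0, 3, 0, 0, 0],
  [0, 0, 4, 0, 0, 0],
  [0, -1, 4, 0, 0, 0],
  [0, -1, 3, 0, 0, 0],
  [0, 0, 0, 0, 0, 0],
  [0, 0, 0, 0, 0, 0],
])

```text
clock: 16.75
position: [0.6093, -0.0057, 0.1903]
ee_rot: [2.207, 2.234, 0.003]
force: [0.3, 1.4, -0.5]
width: 0.497
```

```bash
python3 w.py w8 birch_slice birch_thimble:0.016
```

```text
birch_slice {'wrist': ([610.3, 16.6], '', np.float64(0.0))} {'wrist': (0.77, 2680)}
birch_thimble {} {}
t 16.9 [608.2  -4.9 188.1] jaw 0.8 tilt [ 0.    -0.002 -1.   ] w 0.499 F [ 0.3 -0.1 -0.4]
```

View pics/w8.png

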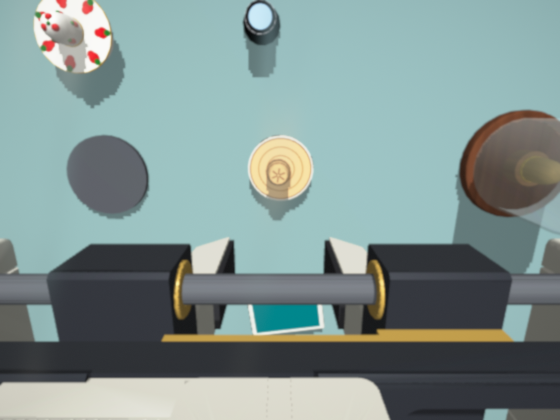

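The birch thimble is upright, concentric with the growth rings at (279,172). Now I'll look at the riser on the way to the box.

move_arm([
  [0.3, -3.5, 0, 0, 0, 0],
  [0.3, -4, 0, 0, 0, 0],
  [0.3, -4, 0, 0, 0, 0],
  [0.2, -3.5, 0, 0, 0, 0],
  [0, -1, 0, 0, 0, 0],
  [0, 0, 0, 0, 0, 0],
  [0, 0, 0, 0, 0, 0],
], grip=1)

```text
clock: 17.6
position: [0.6199, -0.1637, 0.1882]
ee_rot: [-2.204, -2.236, 0.0]
force: [0.2, 0.8, -1.3]
width: 0.99
```

```bash
python3 w.py w9 teal_riser
```

```text
teal_riser {'wrist': ([616.8, -136.8], 6.8, np.float64(0.06))} {'wrist': (0.72, 5328)}
t 17.7 [ 620.2 -163.   188.6] jaw 0.9 tilt [ 0.001 -0.001 -1.   ] w 0.995 F [-0.   0.5 -1.2]
```

move_arm([
  [0.7, -3, 0, 0, 0, -7.5],
  [0.7, -3, 0, 0, 0, -7.5],
  [0.7, -3, 0, 0, 0, -7.5],
  [0.7, -2, -1, 0, 0, -6],
  [-0.5, -1, -1.5, 0, 0, 0],
  [0, 0, 0, 0, 0, 0],
  [0, 0, 0, 0, 0, 0],
])

```text
clock: 18.4
position: [0.6427, -0.2836, 0.1635]
ee_rot: [-2.685, -1.627, 0.0]
force: [-0.8, -0.5, 1.2]
width: 1.0
```

```bash
python3 w.py w10 patch_box teal_riser
```

```text
patch_box {'wrist': ([649.3, -262.8], 66.5, np.float64(0.33))} {'wrist': (0.88, 2092)}
teal_riser {'wrist': ([616.7, -137.9], 3.0, np.float64(1.12))} {'wrist': (0.83, 8045)}
t 18.55 [ 643.6 -283.9  164.8] jaw -27.6 tilt [ 0.001  0.001 -1.   ] w 1.001 F [ 0.9 -0.6 -0.4]
```

View pics/w10.png

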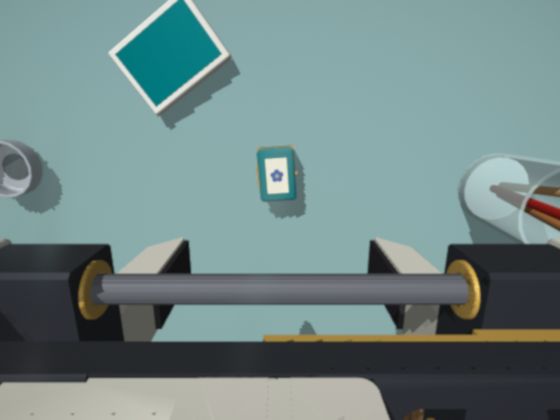

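The box lid is at pixel (277,174), turned a few degrees from the jaws. I'll measure both yaws sharply from the lid and velvet edges.

```bash
cat > edge.py <<'E'
from h import *
def rect(pic,pos,jaw,z,thing):
    i=cv2.imread(f'pics/{pic}.png'); K,E=view('wrist')[:2]
    mt=imaging.get_image('wrist')['mount']
    a=np.radians(jaw); Y=np.array([np.cos(a),np.sin(a),0]); Z=np.array([0,0,-1.]); X=np.cross(Y,Z)
    T=np.eye(4);T[:3,:3]=np.c_[X,Y,Z];T[:3,3]=np.array(pos)/1000
    E=np.linalg.inv(T@mt); h=cv2.cvtColor(i,cv2.COLOR_BGR2HSV)
    m=((h[...,0]>80)&(h[...,0]<98)&(h[...,1]>170)).astype(np.uint8); m[235:]=0
    if thing=='panel': m=((h[...,1]<75)&(h[...,2]>150)).astype(np.uint8); m[:140]=0; m[215:]=0; m[:,:250]=0; m[:,310:]=0
    cs=max(cv2.findContours(m,0,1)[0],key=lambda c:cv2.contourArea(c) if thing!='lid' else cv2.contourArea(c)*(cv2.pointPolygonTest(c,(277,174),True)>-40))
    p=cs[:,0].astype(float); d=np.c_[p,np.ones(len(p))]@np.linalg.inv(K).T@E[:3,:3]; o=-E[:3,:3].T@E[:3,3]
    w=(o+d*((z-o[2])/d[:,2:]))[:,:2]*1000
    r=cv2.minAreaRect(w.astype(np.float32)); print(thing,pic,np.round(r[0],1),np.round(r[1],1),'ang of w-side',round(r[2],1))
rect('w9',[620,-163.3,188.5],.8,.014,'velvet')
rect('w10',[643.3,-283.7,164.3],-27.7,.014,'velvet')
rect('w10',[643.3,-283.7,164.3],-27.7,.023,'lid')
rect('w10',[643.3,-283.7,164.3],-27.7,.023,'panel')
E
python3 edge.py
```

```text
velvet w9 [ 637.2 -134.8] [27.3 47.1] ang of w-side 8.0
velvet w10 [ 618.3 -137.4] [67.8 48.2] ang of w-side 8.0
lid w10 [ 655.4 -281. ] [13.3  5.2] ang of w-side 63.0
panel w10 [ 651.2 -267.5] [64.3 52.1] ang of w-side 62.3
```

```bash
python3 - <<'E'
import cv2
h=cv2.cvtColor(cv2.imread('pics/w10.png'),cv2.COLOR_BGR2HSV)
for p in[(277,152),(263,175),(293,175),(277,197),(270,166),(284,185),(240,170),(320,170)]: print(p,h[p[1],p[0]])
E
sed -i "s/if thing=='panel'.*/if thing!='velvet': m=((h[...,1]>100)|((h[...,1]<70)\&(h[...,2]>120))).astype(np.uint8); m[:140]=0; m[215:]=0; m[:,:250]=0; m[:,315:]=0; m=cv2.morphologyEx(m,2,np.ones((5,5),np.uint8)); cv2.imwrite('pics\/m.png',cv2.resize(np.hstack([m[135:220,245:320]*255,i[135:220,245:320,1]]),None,fx=4,fy=4))/" edge.py; python3 edge.py|tail -1
```

```text
(277, 152) [ 91 127 142]
(263, 175) [ 92 151 135]
(293, 175) [ 91 154 111]
(277, 197) [ 91 134 131]
(270, 166) [ 25  21 235]
(284, 185) [ 26  23 237]
(240, 170) [ 89  51 174]
(320, 170) [ 90  51 174]
panel w10 [ 653.2 -268.5] [64.3 56.5] ang of w-side 62.3
```

View pics/m.png

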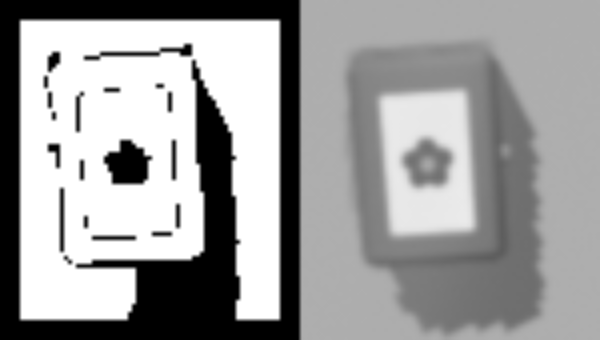

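The crop shows the cream panel clearly, rotated about 3–4° in the image. I'll segment that and the teal lid separately.

```bash
python3 - <<'E'
s=open('edge.py').read()
i=s.index("    if thing!='velvet'"); j=s.index('\n',i)
s=s[:i]+"""    if thing!='velvet':
        m=((h[...,1]<45)&(h[...,2]>190)) if thing=='panel' else ((h[...,1]>95)|(h[...,1]<45)&(h[...,2]>190)); m=m.astype(np.uint8)
        m[:140]=0; m[215:]=0; m[:,:250]=0; m[:,315:]=0; m=cv2.morphologyEx(m,2,np.ones((5,5),np.uint8))"""+s[j:]
open('edge.py','w').write(s)
E
python3 edge.py
```

```text
velvet w9 [ 637.2 -134.8] [27.3 47.1] ang of w-side 8.0
velvet w10 [ 618.3 -137.4] [67.8 48.2] ang of w-side 8.0
lid w10 [ 650.4 -263.9] [44.7 30.5] ang of w-side 66.9
panel w10 [ 650.  -264.3] [30.3 18.2] ang of w-side 66.4
```

Box: yaw 66.6°, centre about (650,-264), sizes plausible (45x31). Riser yaw 8°. Grasping.

move_arm([
  [0.65, 1.95, -3, 0, 0, 4.3],
  [0, 0, -4, 0, 0, 0],
  [0, 0, -4, 0, 0, 0],
  [0, 0, -2, 0, 0, 0],
  [0, 0, -1.1, 0, 0, 0],
  [0, 0, 0, 0, 0, 0],
  [0, 0, 0, 0, 0, 0],
])

```text
clock: 20.45
position: [0.6501, -0.2666, 0.0243]
ee_rot: [2.626, 1.722, 0.001]
force: [-0.8, -0.6, 0.6]
width: 0.999
```

move_arm([
  [0, 0, 0, 0, 0, 0],
  [0, 0, 0, 0, 0, 0],
  [0, 0, 0, 0, 0, 0],
  [0, 0, 0, 0, 0, 0],
  [0, 0, 0, 0, 0, 0],
  [0, 0, 0, 0, 0, 0],
  [0, 0, 0, 0, 0, 0],
  [0, 0, 0, 0, 0, 0],
], grip=0, force=15)

```text
clock: 21.25
position: [0.6495, -0.266, 0.0231]
ee_rot: [-2.627, -1.723, 0.0]
force: [0.8, 0.5, 1.0]
width: 0.358
```

move_arm([
  [0, 0, 0.5, 0, 0, 0],
  [0, 0, 1.5, 0, 0, 0],
  [0, 0, 3, 0, 0, 0],
  [0, 0, 4, 0, 0, 0],
  [0, 0, 3, 0, 0, 0],
  [0, 0, 0, 0, 0, 0],
  [0, 0, 0, 0, 0, 0],
])

```text
clock: 21.95
position: [0.65, -0.2663, 0.1449]
ee_rot: [2.625, 1.722, 0.003]
force: [-0.8, 0.9, -1.3]
width: 0.35
```

```bash
python3 w.py w11 patch_box:0.12
```

```text
patch_box {'wrist': ([652.9, -257.6], 76.2, np.float64(36.97))} {'wrist': (0.62, 4734)}
t 22.05 [ 649.  -265.5  142.6] jaw -23.5 tilt [ 0.    -0.001 -1.   ] w 0.346 F [-0.6 -0.6 -1.3]
```

View pics/w11.png

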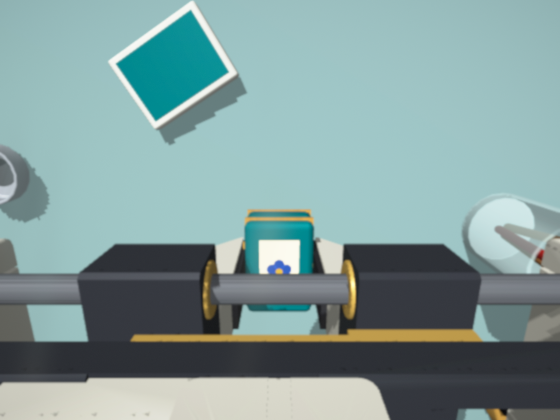

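The box is held squarely, lid level, flower at (279,271): centre about 2 mm towards tool +x. Rechecking the riser in this picture.

```bash
sed -i '/^rect/d' edge.py; echo "rect('w11',[649.4,-265.9,143.8],-23.5,.014,'velvet')" >> edge.py; python3 edge.py
python3 - <<'E'
from h import *
cams={c:view(c)[:2] for c in('scene','side')}
print(locate('teal_riser',cams))
E
```

```text
velvet w11 [ 616.5 -137. ] [67.6 47.9] ang of w-side 8.0
({'scene': ([617.5, -138.2], 9.0, np.float64(0.27))}, {'scene': (0.69, 980)})
```

move_arm([
  [-0.4, 1.5, 0, 0, 0, -7],
  [-0.5, 2, 0, 0, 0, -7.5],
  [-0.5, 2, 0, 0, 0, -7.5],
  [-0.5, 2, 0, 0, 0, -7.5],
  [-0.5, 2, 0, 0, 0, -7.5],
  [-0.5, 2, 0, 0, 0, -7.5],
  [-0.5, 1.3, 0, 0, 0, -7],
  [0, 0, -2, 0, 0, -7],
])

```text
clock: 23.15
position: [0.6168, -0.1359, 0.1246]
ee_rot: [-3.134, -0.217, -0.005]
force: [0.2, -0.2, -1.1]
width: 0.349
```

move_arm([
  [0, 0, -4, 0, 0, 0],
  [0, 0, -2.5, 0, 0, 0],
  [0, 0, -0.6, 0, 0, 0],
  [0, 0, 0, 0, 0, 0],
  [0, 0, 0, 0, 0, 0],
  [0, 0, 0, 0, 0, 0],
])

```text
clock: 23.75
position: [0.6164, -0.1385, 0.0537]
ee_rot: [3.133, 0.22, 0.004]
force: [0.0, -0.4, 0.0]
width: 0.343
```

```bash
python3 w.py w12
```

```text
t 23.8 [ 616.3 -138.4   53.6] jaw -82.0 tilt [ 0.002  0.001 -1.   ] w 0.347 F [-0.4 -0.   0.2]
```

Pose is on target (jaw -82°). Lowering 16 mm.

move_arm([
  [-0.06, 0.03, -0.7, 0, 0, 0],
  [0, 0, -0.5, 0, 0, 0],
  [0, 0, -0.2, 0, 0, 0],
  [0, 0, -0.1, 0, 0, 0],
  [0, 0, -0.08, 0, 0, 0],
  [0, 0, 0, 0, 0, 0],
  [0, 0, 0, 0, 0, 0],
])

```text
clock: 24.5
position: [0.6145, -0.1375, 0.037]
ee_rot: [-3.133, -0.22, 0.001]
force: [-4.7, 3.3, 9.8]
width: 0.348
```

move_arm([
  [0, 0, 0, 0, 0, 0],
  [0, 0, 0, 0, 0, 0],
  [0, 0, 0, 0, 0, 0],
  [0, 0, 0, 0, 0, 0],
  [0, 0, 0, 0, 0, 0],
], grip=0.65)

```text
clock: 25.0
position: [0.6149, -0.1378, 0.0362]
ee_rot: [3.134, 0.22, -0.0]
force: [0.1, -0.9, -0.1]
width: 0.643
```

move_arm([
  [0, 0, 1, 0, 0, 0],
  [0, 0, 3, 0, 0, 0],
  [0, 0, 4, 0, 0, 0],
  [-1, 0, 4, 0, 0, 0],
  [-1.5, 0, 3, 0, 0, 0],
  [0, 0, 0, 0, 0, 0],
  [0, 0, 0, 0, 0, 0],
])

```text
clock: 25.7
position: [0.5902, -0.1376, 0.1873]
ee_rot: [-3.133, -0.22, -0.003]
force: [0.3, -0.1, -0.9]
width: 0.648
```

```bash
python3 w.py w13 teal_riser patch_box:0.014
```

```text
teal_riser {'wrist': ([621.6, -137.1], 9.9, np.float64(14.94))} {'wrist': (0.86, 3369)}
patch_box {'wrist': ([615.9, -135.9], 4.1, np.float64(0.96))} {'wrist': (0.94, 1868)}
t 25.85 [ 589.7 -137.2  185.3] jaw -81.9 tilt [-0.002 -0.001 -1.   ] w 0.651 F [-0.5  0.6 -0.6]
```

View pics/w13.png

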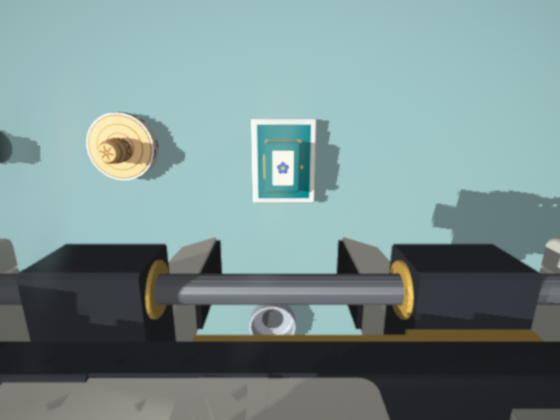

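The box is square and centred on the riser (lid at 283,167), and the birch thimble is still upright. Now the dish.

move_arm([
  [-3.5, -0.3, 0, 0, 0, 0],
  [-4, -0.3, 0, 0, 0, 0],
  [-4, -0.4, 0, 0, 0, 0],
  [-3, -0.4, -1, 0, 0, 0],
  [-1, 0, -1, 0, 0, 0],
  [0, 0, 0, 0, 0, 0],
  [0, 0, 0, 0, 0, 0],
], grip=1)

```text
clock: 26.55
position: [0.4355, -0.1516, 0.1662]
ee_rot: [3.133, 0.221, -0.001]
force: [0.6, -0.6, 0.3]
width: 0.999
```

```bash
python3 w.py w14 steel_dish
```

```text
steel_dish {'wrist': ([442.5, -150.0], '', np.float64(0.0))} {'wrist': (0.76, 2539)}
t 26.65 [ 436.2 -151.9  166.6] jaw -81.9 tilt [ 0.     0.001 -1.   ] w 1.0 F [ 0.4  0.1 -0.7]
```

move_arm([
  [0.72, 0.08, -3, 0, 0, 0],
  [0, 0, -4, 0, 0, 0],
  [0, 0, -4, 0, 0, 0],
  [0, 0, -2, 0, 0, 0],
  [0, 0, -1.3, 0, 0, 0],
  [0, 0, 0, 0, 0, 0],
  [0, 0, 0, 0, 0, 0],
])

```text
clock: 27.35
position: [0.4428, -0.1513, 0.0235]
ee_rot: [3.133, 0.22, -0.0]
force: [-0.4, -0.6, -0.4]
width: 0.997
```

move_arm([
  [0, 0, 0, 0, 0, 0],
  [0, 0, 0, 0, 0, 0],
  [0, 0, 0, 0, 0, 0],
  [0, 0, 0, 0, 0, 0],
  [0, 0, 0, 0, 0, 0],
  [0, 0, 0, 0, 0, 0],
  [0, 0, 0, 0, 0, 0],
], grip=0, force=20)

```text
clock: 28.05
position: [0.4422, -0.1509, 0.0234]
ee_rot: [-3.134, -0.22, -0.0]
force: [-0.2, 0.9, 2.1]
width: 0.539
```

move_arm([
  [0, 0, 0.5, 0, 0, 0],
  [0, 0, 1.5, 0, 0, 0],
  [0, 0, 3, 0, 0, 0],
  [0, 0, 4, 0, 0, 0],
  [0, 0, 3, 0, 0, 0],
  [0, 0, 0, 0, 0, 0],
  [0, 0, 0, 0, 0, 0],
])

```text
clock: 28.75
position: [0.4423, -0.1506, 0.1436]
ee_rot: [-3.133, -0.221, -0.002]
force: [0.7, 0.2, -1.6]
width: 0.542
```

```bash
python3 w.py w15
```

```text
t 28.8 [ 441.7 -150.4  142.9] jaw -81.9 tilt [-0.    -0.001 -1.   ] w 0.542 F [-0.4 -0.  -1.5]
```

View pics/w15.png

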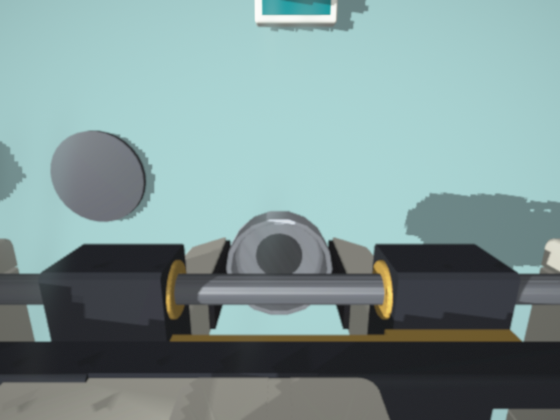

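The dish is held level and central. The whole pad is visible at (98,175), so I'll refit it from this picture.

```bash
python3 w.py w16 grey_pad
```

```text
grey_pad {'wrist': ([438.8, 6.2], '', np.float64(0.0))} {'wrist': (0.83, 7026)}
t 28.9 [ 441.3 -150.5  142.4] jaw -82.0 tilt [-0.002 -0.001 -1.   ] w 0.541 F [ 0.1  0.5 -1.3]
```

move_arm([
  [-0.1, 2, 0, 0, 0, 0],
  [-0.1, 3.5, 0, 0, 0, 0],
  [-0.1, 4, 0, 0, 0, 0],
  [0, 4, 0, 0, 0, 0],
  [0, 2, -2, 0, 0, 0],
  [0, 0, -4, 0, 0, 0],
  [0, 0, -2.5, 0, 0, 0],
  [0, 0, -1.3, 0, 0, 0],
])

```text
clock: 29.7
position: [0.4371, 0.004, 0.0426]
ee_rot: [3.133, 0.22, -0.007]
force: [0.9, 0.6, 0.0]
width: 0.542
```

move_arm([
  [0, 0, 0, 0, 0, 0],
  [0, 0, 0, 0, 0, 0],
  [0, 0, 0, 0, 0, 0],
])

```text
clock: 30.0
position: [0.4394, 0.0038, 0.0458]
ee_rot: [3.134, 0.22, 0.001]
force: [0.4, -0.3, -0.5]
width: 0.54
```

```bash
python3 w.py w17
```

```text
t 30.05 [439.5   4.   45.9] jaw -82.0 tilt [ 0.001  0.    -1.   ] w 0.541 F [-0.4  0.2 -1.2]
```

move_arm([
  [-0.05, 0.06, -0.8, 0, 0, 0],
  [0, 0, -0.5, 0, 0, 0],
  [0, 0, -0.2, 0, 0, 0],
  [0, 0, -0.1, 0, 0, 0],
  [0, 0, -0.06, 0, 0, 0],
  [0, 0, 0, 0, 0, 0],
  [0, 0, 0, 0, 0, 0],
])

```text
clock: 30.75
position: [0.4384, 0.0047, 0.0293]
ee_rot: [-3.133, -0.22, -0.0]
force: [-4.0, 1.6, 16.0]
width: 0.537
```

move_arm([
  [0, 0, 0.1, 0, 0, 0],
  [0, 0, 0, 0, 0, 0],
  [0, 0, 0, 0, 0, 0],
  [0, 0, 0, 0, 0, 0],
  [0, 0, 0, 0, 0, 0],
  [0, 0, 0, 0, 0, 0],
], grip=0.85)

```text
clock: 31.35
position: [0.4386, 0.0046, 0.0297]
ee_rot: [3.134, 0.22, -0.0]
force: [0.0, 1.1, 0.5]
width: 0.852
```

move_arm([
  [0, 0, 1, 0, 0, 0],
  [0, 0, 3, 0, 0, 0],
  [0, 0, 4, 0, 0, 0],
  [0, 0, 4, 0, 0, 0],
  [-1, 0, 4, 0, 0, 0],
  [-1, 0, 0, 0, 0, 0],
  [0, 0, 0, 0, 0, 0],
  [0, 0, 0, 0, 0, 0],
])

```text
clock: 32.15
position: [0.4181, 0.0052, 0.1894]
ee_rot: [-3.133, -0.221, 0.001]
force: [0.5, 0.2, 0.1]
width: 0.851
```

```bash
python3 w.py w18 steel_dish:0.006 grey_pad
```

```text
steel_dish {'wrist': ([438.6, 5.9], '', np.float64(0.0))} {'wrist': (0.8, 2250)}
grey_pad {'wrist': ([442.6, 6.4], '', np.float64(0.0))} {'wrist': (0.76, 2591)}
t 32.3 [418.4   4.5 189.2] jaw -82.0 tilt [-0.001  0.001 -1.   ] w 0.849 F [-0.4  0.2 -0.2]
```

View pics/w18.png

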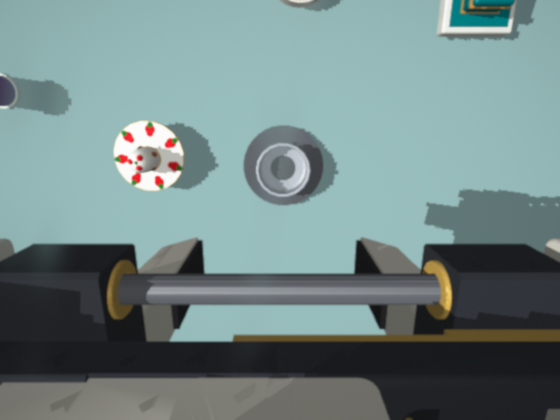

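The dish sits centred on the pad at (283,168), and the porcelain thimble is upright on its stand. Moving clear for a final look from the fixed cameras.

move_arm([
  [0, -4, 1, 0, 0, 0],
  [0, -4.5, 1, 0, 0, 0],
  [0, -4.5, 1, 0, 0, 0],
  [0, -4.5, 0, 0, 0, 0],
  [0, -4.5, 0, 0, 0, 0],
  [0, -4.5, 0, 0, 0, 0],
  [0, -4.5, 0, 0, 0, 0],
  [0, -4, 0, 0, 0, 0],
])

```text
clock: 33.1
position: [0.4178, -0.348, 0.2186]
ee_rot: [-3.134, -0.218, 0.003]
force: [1.4, -0.5, 0.5]
width: 0.849
```

```bash
python3 - <<'E'
from h import *
V={c:view(c) for c in('scene','side')}; cams={c:v[:2] for c,v in V.items()}
for t,z in dict(porcelain_thimble=.02,birch_thimble=.016,patch_box=.014,steel_dish=.006,thread_spool=0,loupe=0).items(): print(t,*locate(t,cams,z))
a=cv2.resize(V['scene'][2][130:330,100:450],(700,400),interpolation=2)
cv2.imwrite('pics/end.png',a[:,:,::-1])
E
```

```text
porcelain_thimble {'scene': ([446.5, 7.4], '', np.float64(0.0))} {'scene': (0.75, 371)}
birch_thimble {'scene': ([607.8, 13.0], '', np.float64(0.0)), 'side': ([608.1, 12.5], '', np.float64(0.0)), 'scene+side': ([608.0, 12.8], '', np.float64(0.02))} {'scene': (0.62, 146), 'side': (0.45, 152)}
patch_box {'scene': ([615.7, -137.0], 7.2, np.float64(0.02)), 'side': ([614.3, -139.3], 7.0, np.float64(0.7)), 'scene+side': ([614.9, -138.3], 7.5, np.float64(1.04))} {'scene': (0.74, 449), 'side': (0.92, 539)}
steel_dish {'scene': ([438.1, 5.4], '', np.float64(0.0))} {'scene': (0.81, 374)}
thread_spool {'scene': ([471.7, 274.4], '', np.float64(0.0))} {'scene': (0.82, 341)}
loupe {'scene': ([591.8, 141.7], '', np.float64(0.0))} {'scene': (0.78, 245)}
```

View pics/end.png

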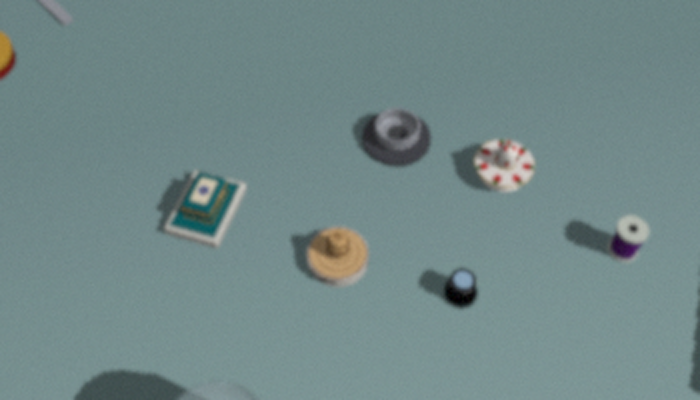

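All pieces are in place. The detector's "porcelain_thimble" hit here landed on the dish, so it's a false report: the picture shows the thimble on its stand. Handing in.

```bash
python3 -c "
from cell import workorder; print(workorder.sign_off())"
```

```text
the job is handed in; nothing more can be done
None
```

I put all four pieces back upright on their matching stands, in the order you listed, and handed the job in at about 33 s of the 104 s allowed. The strongest push I read while setting a piece down was 16 N, for the dish.

Last checks, measured centre against stand centre:

| Piece | Offset from stand centre |
|---|---|
| Porcelain thimble | about 2 mm |
| Birch thimble | about 2 mm |
| Patch box | about 2 mm, long side within 1° of the riser's 8° |
| Steel dish | about 1 mm |

The spool and loupe were within about 1 mm of where they started, and the arm was clear of everything at hand-in.

- **False detection:** in the final scene picture the network reported the porcelain thimble at the dish's position. I judged this false, because that picture and the earlier wrist view both show it upright on its stand.
- **Missed detections:** in the final side view, the network did not find the porcelain thimble, dish, spool or loupe, so the last dish, spool and loupe readings come from the scene camera alone. The thimble's offset is from the wrist view just after I placed it.
- **Pad centre:** the last wrist fit put it about 4 mm from the other views, probably because the dish covered part of it. I used the earlier fits instead.

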